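# Weigh the ash bucket on the sprung hook

### The arm

A 6-joint arm with a two-finger parallel gripper is mounted at the origin on the work surface. World frame = base frame: x ahead of the robot, y to its left, z up, the work surface at z = 0. Lengths are in m, angles in degrees, forces in N, time in s.
With the tool pointing down it reaches from about 0.3 to 0.75 m from the base axis. Payload 8.5 kg.
Tool frame: the origin (TCP) lies at the very end of the fingers, on their centre line; the grasp point (between the pads) lies 19 mm behind it (env.pinch_z is the distance from the TCP to the grasp point, in m); z points along the fingers, y is the line along which they close (so a half turn about z gives the same grasp; the last joint's range is limited). The gripper opens to 85 mm and grips with 20 to 120 N. Pads are 22 mm wide; open, the fingers measure 114 mm over their backs; the gripper's body (76 mm by 85 mm) begins 54 mm behind the grasp point. The pads swing forward as they close: fully open they stand 13 mm farther back than shut.
Start: joints at [61.175, 21.807, 74.336, -0, 83.858, -12.336], TCP at [0.156, 0.527, 0.231] pointing down, gripper open.
Joint ranges: [-178.18, 178.18], [-50.72, 133.34], [12.68, 142.11], [-81.47, 261.47], [9.98, 163.14], [-165.26, 165.26]. Speed limits (degrees/s): [136.94, 136.94, 180, 180, 180, 180].

### API

Orientations are given as a 3x3 rotation matrix whose columns are the frame's x, y, z axes.
In Python, from rig import env, viewer gives the robot as it stands.
- The arm moves only by the tool drive_tool, never from a script. Its argument "series" is a list of rows, each a list of 3 entries, a list of its own where there are three numbers: the shift along the tool's x, y, z in m, then the turn about the tool's z in degrees, then the finger opening in m, from 0 to 0.0854. A call has 1 to 20 rows; each row is the pose to reach, as a shift and turn from the pose commanded when the call began, along the tool's axes at that moment; what a row does not reach only later rows make up. A row lasts 1/10 s, in which the tool goes at most 50 mm and 8.59 degrees, less where a joint would pass 70% of its speed; a pose out of reach is approached as far as the arm can. A call with a gripper value outside its range is refused whole. The fingers move at their own pace and stop on an object; "newtons" is the grip in N (left out, the last holds). Time passes only in rows, so rows that repeat a pose let the fingers close. It gives the time, the measured TCP pose, the force, the opening and the grip force at its end, in the units of the state.
- env.observe(): the state, without advancing time (a new reading comes with each control period).
- viewer.get_image(name): name is "scene" or "top" or "wrist"; returns a dict with "img" (400x640x3 uint8, red, green, blue), "depth" (400x640 float32, m along the optical axis (not along the pixel's ray), 0 where there is no reading), "camera_matrix" (3x3 intrinsics, pixels), "rvec" (rotation vector, rad) and "tvec" (3), from world to camera coordinates, as OpenCV has them. Camera axes: x right, y down, z forward; pixel columns grow to the right and rows downward; lengths in m; the calibration is good to about 2 mm. A picture is of the moment at which its call begins.
- env.close_job(): hands the job in; it is judged then, once.
The state is a dict: "time_s": time; "q": joint angles; "qvel": joint speeds; "joint_efforts": joint torques, N m; "position": TCP position; "tool_rot": TCP orientation; "ft_force": force on the tool from outside, world axes, zero at the start; "wrist_torque": the same for the moment, N m; "grip_width": finger opening in m; "gripper_force": force on a finger pad.
Only numpy, scipy, OpenCV 4.12 (cv2) and the standard library are available. Lean on these libraries where they do the work, as an engineer would, in place of code of your own. Each camera call takes 0.05 s, during which the arm holds its last target. There are 200 camera calls.

### The job

Pick up the little lidded steel ash bucket by the wooden knob on top of its bail and hang the bail in the sprung hook of the grey scale. Lower it gently so the hook never hits its bottom stop, let go, and finish once the hook has dipped and come to rest with the bucket hanging freely. Do not shift or tip the tall green glass shaker.

Things in the scene. Friction and masses are not known exactly. Their poses are not given: they have to be found in the camera images.
- bucket_knob (a point): Centre of the ash bucket's wooden knob (22 x 22 x 38 mm tall); z up, y along the bail. Bucket: round steel, 84 mm wide, dark lid fixed shut, 0.28-0.42 kg; underside 153 mm and lid top 85 mm below this point. Bail: stiff 7 mm wire arch in the y-z plane, inside of its peak 26.5 mm below, sloping 45 deg to y = +-42 mm, then straight down; hook enters along x, either way. (Lidless cup with black grip: not it.)
- hook_seat (a point): Wire centre at the seat of the dark 8 mm wire hook, 235 mm above the table unloaded; sinks with the dip. z up. Hook opens to -x: seat flat from x -10 to +12 mm, tip top at x -24, z +22 mm; beyond the seat the arm rises to z +20 at x +25 and runs to the grey column at x +99 (its top z +32). Hung bucket: bail's peak over the seat, knob centre about 33 mm above it. White shelf top is 12 mm above the table.
- sprung_hook (a joint): Dip of the sprung hook in m: 0 unloaded (top stop), grows as it goes straight down, bottom stop at 0.070. Spring about 115 N/m, lightly damped: under the bucket it bobs for a second or two and settles at 0.022 to 0.036.
- shaker_mid (a point): Middle of the tall green glass shaker with steel screw-top, a bystander 60 mm across and 149 mm tall; the point is 75 mm above its underside, z along its axis. The other bystanders (basting cup, skewer block, scraper) are lower.
Not all that is in view belongs to the job. What is shaped like the part that bears bucket_knob but pink or red is not meant.

How it is judged (in metres and radians):
On the way, in this order (a step that is already met when the one before it is completed fails the run):
1. the bucket is lifted clear of the shelf (height (world z) of bucket_knob above 0.205 m), for 0.2 s.
2. the bail is in the hook and the hook has dipped under the bucket (horizontal distance between bucket_knob and hook_seat below 0.025 m and z of bucket_knob in the frame of hook_seat between 0.018 and 0.046 m and value of joint sprung_hook above 0.015 m), for 0.2 s.
At the end, for the whole second after the job is handed in: The bucket hangs by its bail in the hook's seat (knob within 25 mm sideways of the seat and 18 to 46 mm above it), upright within 0.2 rad; the hook is dipped by 15 to 50 mm and moves at less than 20 mm/s (all of step 2 and value of joint sprung_hook below 0.05 m and velocity of joint sprung_hook between -0.02 and 0.02 m/s and angle between bucket_knob's own z axis and vertical below 0.2 rad); the robot touches nothing.
It fails at once if the hook is driven to its bottom stop (dip over 65 mm) (value of joint sprung_hook above 0.065 m).
It fails at once if the glass shaker is shifted by over 30 mm or tipped (distance of shaker_mid from where it was at the start of the episode above 0.03 m or angle between shaker_mid's own z axis and vertical above 0.3 rad).
It also fails if it takes over 48 s, if anything falls off the work surface, if the arm or the gripper's body presses on something with over 40 N, if the wrist force passes 120 N, or if a joint passes its speed limit or range.

## Working session

There is one attempt and no reset: what is moved stays moved. The work goes in short steps, Python scripts to look and compute and a tool call to move; the robot and the scene stay as the last step left them, time stands still between calls to the robot, and variables do not carry over. Pictures are saved under pics/ and viewed, at most 10 in all, crops included, and the job is handed in when it is done.

Besides the shell and the picture viewer there is one more tool, called after "Emit:" as a command line: name --argument value ..., lists and objects as JSON in quotes. drive_tool: Moves the arm, as the interface text tells. Its arguments: {"type":"object","properties":{"series":{"type":"array"},"newtons":{"type":"number"}},"required":["series"]}

```bash
mkdir -p pics
cat > h.py <<'E'
import numpy as np, cv2
from rig import env, viewer
def pts(r):
    """world xyz per pixel from depth"""
    K=r["camera_matrix"];R=cv2.Rodrigues(np.array(r["rvec"],float))[0];t=np.array(r["tvec"],float).reshape(3)
    d=r["depth"];v,u=np.mgrid[:d.shape[0],:d.shape[1]]
    c=np.stack([(u-K[0][2])/K[0][0]*d,(v-K[1][2])/K[1][1]*d,d],-1)
    w=(c-t)@R; w[d==0]=np.nan
    return w
def save(n,img): cv2.imwrite(f"pics/{n}.png",cv2.cvtColor(img,cv2.COLOR_RGB2BGR))
E
python3 - <<'E'
from h import *
for n in("scene","top"):
    r=viewer.get_image(n); save(n+"0",r["img"]); np.savez(n+"0.npz",**{k:np.array(v) for k,v in r.items()})
s=env.observe(); print(s["position"],s["tool_rot"],s["grip_width"],s["time_s"])
E
```

```text
[0.15598539 0.52715354 0.23079078] [[-9.58872938e-01  2.83834990e-01 -6.23079328e-04]
 [ 2.83835526e-01  9.58872368e-01 -1.08488887e-03]
 [ 2.89524128e-04 -1.21712263e-03 -9.99999217e-01]] 0.08549680800714027 0.1
```

View pics/scene0.png

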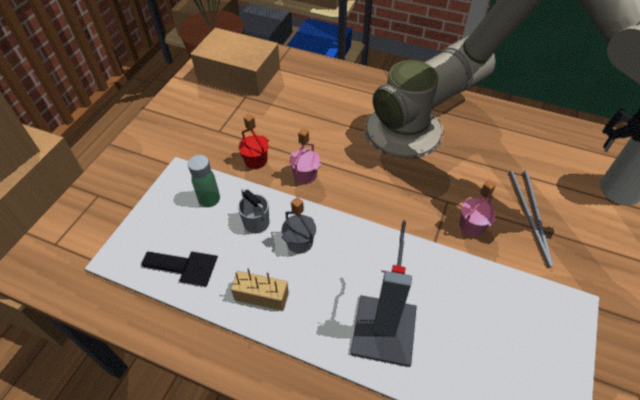

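View pics/top0.png

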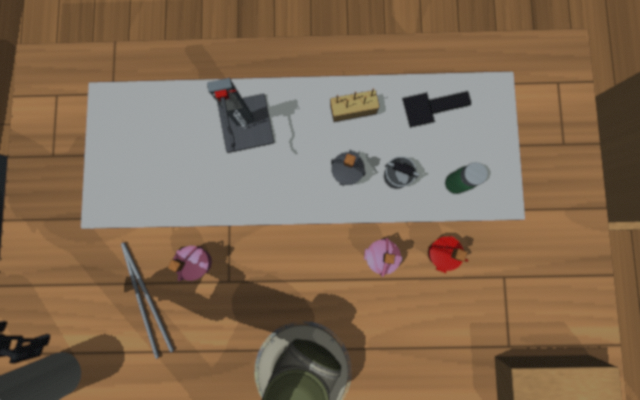

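The scene view shows these candidates: a grey steel lidded bucket, knob (297,206); a lidless cup with a black grip (254,212), which is not it; pink buckets (305,165) and (477,217) and a red one (254,150), all decoys. I choose the grey bucket at (297,206), top view (350,160). The scale's column is at scene (390,300), top (235,100), and its hook shows near top (240,118).

Run:
```python
from h import *
T=dict(np.load("top0.npz"));S=dict(np.load("scene0.npz"))
a=cv2.resize(T["img"][70:200,200:380],None,fx=4,fy=4,interpolation=cv2.INTER_CUBIC)[:, :800]
b=cv2.resize(S["img"][180:260,240:420],None,fx=2,fy=2)
save("crop_top",a)
c=cv2.resize(S["img"][190:370,260:440],None,fx=3.3,fy=3.3,interpolation=cv2.INTER_CUBIC); save("crop_scene",c)
for n,r,box in(("top",T,(140,175,325,375)),("scene",S,(195,220,280,315))):
    w=pts(r);h=cv2.cvtColor(r["img"],cv2.COLOR_RGB2HSV)
    m=np.zeros(h.shape[:2],bool);y0,y1,x0,x1=box;m[y0:y1,x0:x1]=True
    m&=(h[...,1]>110)&(h[...,2]>60)&(h[...,0]<25)
    v,u=np.nonzero(m);p=w[m];print(n,m.sum(),u.min(),u.max(),v.min(),v.max(),np.nanmedian(p,0),np.nanmin(p,0),np.nanmax(p,0))
    K=r["camera_matrix"];print("campos",-cv2.Rodrigues(r["rvec"])[0].T@r["tvec"].reshape(3))
# scale points by height
for n,r,box in(("top",T,(70,155,200,300)),("scene",S,(215,370,330,420))):
    w=pts(r);y0,y1,x0,x1=box;p=w[y0:y1,x0:x1].reshape(-1,3);p=p[np.isfinite(p[:,2])]
    for z0,z1 in((.255,.30),(.225,.255),(.1,.225),(.02,.1)):
        q=p[(p[:,2]>z0)&(p[:,2]<z1)]
        if len(q):print(n,z0,len(q),np.median(q,0).round(3),q.min(0).round(3),q.max(0).round(3))
```

```text
top 105 344 354 154 166 [ 0.4991689  -0.12280372  0.18334527] [ 0.48928013 -0.1353692   0.15161954] [ 0.51273131 -0.11140746  0.18708274]
campos [ 0.32164376 -0.08021875  1.03715729]
scene 187 292 314 195 214 [ 0.50091802 -0.12795127  0.1669479 ] [ 0.33840815 -0.20054157 -0.00668714] [ 0.5172235  -0.11206141  0.18567023]
campos [1.08154738 0.17803478 1.03960417]
top 0.255 517 [0.636 0.136 0.266] [0.512 0.111 0.255] [0.66  0.17  0.271]
top 0.225 184 [0.621 0.124 0.243] [0.515 0.112 0.226] [0.66  0.165 0.255]
top 0.1 439 [0.636 0.133 0.161] [0.623 0.117 0.1  ] [0.659 0.166 0.225]
top 0.02 1928 [0.628 0.125 0.026] [0.562 0.023 0.02 ] [0.723 0.219 0.1  ]
scene 0.255 557 [0.643 0.138 0.265] [0.515 0.113 0.255] [0.662 0.169 0.27 ]
scene 0.225 318 [0.656 0.134 0.242] [0.513 0.111 0.225] [0.662 0.168 0.255]
scene 0.1 750 [0.658 0.144 0.167] [0.644 0.117 0.1  ] [0.663 0.169 0.225]
scene 0.02 3044 [0.66  0.145 0.025] [0.562 0.067 0.02 ] [0.723 0.217 0.1  ]
```

View pics/crop_top.png

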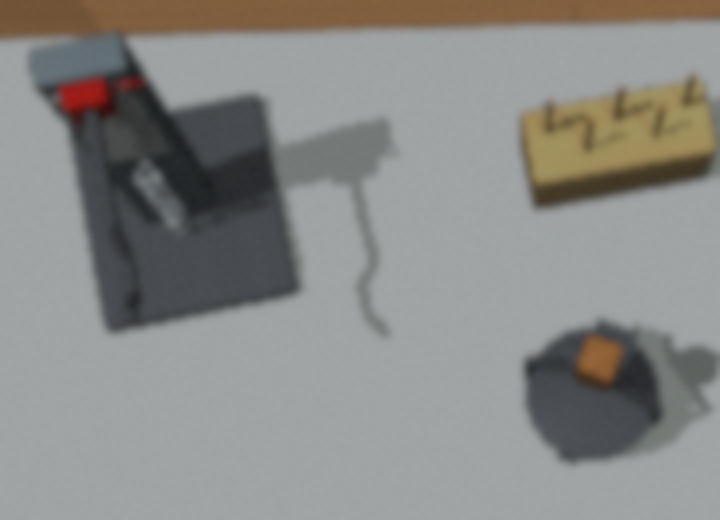

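View pics/crop_scene.png

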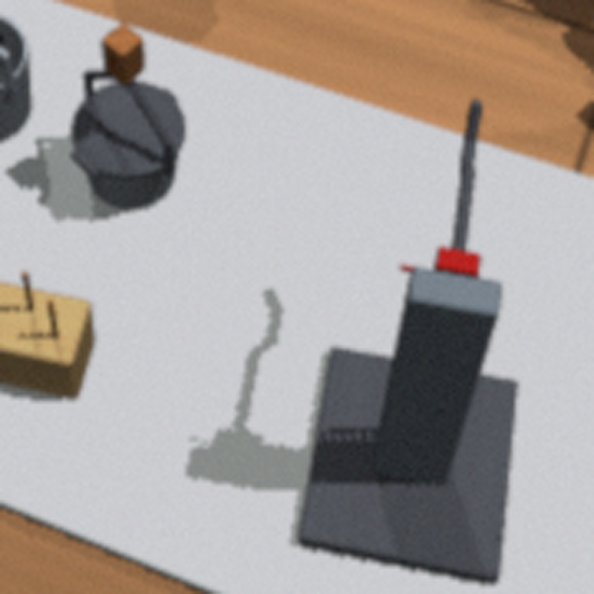

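The crops confirm the choice: the steel bucket with dark lid and wooden knob, crop_top (600,360), its bail turned about 20°. The scale's hook arm runs towards the robot from the red pointer (85,97) to the tip at about (135,310).

Run:
```python
from h import *
T=dict(np.load("top0.npz"));S=dict(np.load("scene0.npz"))
def rays(r,uv,z):
    K=r["camera_matrix"];R=cv2.Rodrigues(r["rvec"])[0];t=r["tvec"].reshape(3);C=-R.T@t
    d=np.c_[(np.array(uv)-[K[0,2],K[1,2]])/[K[0,0],K[1,1]],np.ones(len(uv))]@R
    return C+d*((z-C[2])/d[:,2])[:,None]
for n,r in(("top",T),("scene",S)):
    w=pts(r);x,y,z=w[...,0],w[...,1],w[...,2]
    near=np.hypot(x-.5,y+.125)<.06
    h=cv2.cvtColor(r["img"],cv2.COLOR_RGB2HSV)
    k=near&(z>.15)&(h[...,1]>110)&(h[...,0]<25)
    kt=k&(z>.178)
    v,u=np.nonzero(kt)
    print(n,"knob top",kt.sum(),w[kt].mean(0).round(4),cv2.minAreaRect((w[kt][:,:2]*1000).astype(np.float32)))
    b=near&(z>.107)&(z<.16)&~k
    p=w[b];print("bail",len(p)); 
    if len(p)>4:
        f=cv2.fitLine(p[:,:2].astype(np.float32),cv2.DIST_HUBER,0,.01,.01).ravel();print(f.round(4),"yaw",np.degrees(np.arctan2(-f[0],f[1])), p.min(0),p.max(0))
    lid=near&(z>.085)&(z<.105);p=w[lid];print("lid",cv2.minEnclosingCircle((p[:,:2]*1000).astype(np.float32)),np.median(p[:,2]))
    g=(z>.22)&(z<.29)&(abs(y-.13)<.06)&(x>.45)&(x<.7)
    hk=g&(x<.62);p=w[hk]
    f=cv2.fitLine(p[:,:2].astype(np.float32),cv2.DIST_HUBER,0,.01,.01).ravel();print("hook",len(p),f.round(4),"yaw",np.degrees(np.arctan(f[1]/f[0])))
    for x0 in np.arange(.5,.625,.01):
        q=p[(p[:,0]>=x0)&(p[:,0]<x0+.01)]
        if len(q):print("  ",x0.round(3),len(q),np.median(q,0).round(3),"zr",q[:,2].min().round(3),q[:,2].max().round(3))
    c=g&(x>.63)&(z>.26);p=w[c];print("col",cv2.minAreaRect((p[:,:2]*1000).astype(np.float32)),np.median(p[:,2]))
    base=(z>.018)&(z<.04)&(abs(y-.13)<.12)&(x>.53);p=w[base];print("base",cv2.minAreaRect((p[:,:2]*1000).astype(np.float32)))
# base plate & shaker & cup tops
w=pts(T);z=w[...,2]
for nm,b in(("cup",(150,195,382,420)),("shaker",(155,200,440,495))):
    p=w[b[0]:b[1],b[2]:b[3]].reshape(-1,3);p=p[p[:,2]>.03];print(nm,p.max(0).round(3),p.min(0).round(3))
```

```text
top knob top 88 [ 0.5012 -0.1234  0.1836] ((501.7265930175781, -123.94397735595703), (21.401416778564453, 20.176286697387695), 67.75569152832031)
bail 74
[ 0.3736  0.9276  0.5003 -0.1256] yaw -21.937431 [ 0.48710932 -0.16140906  0.10708194] [ 0.51801274 -0.090218    0.15789314]
lid ((501.64739990234375, -123.69265747070312), 44.32606887817383) 0.0985771157431734
hook 214 [0.9793 0.2025 0.5729 0.1289] yaw 11.684934
   0.51 14 [0.515 0.118 0.256] zr 0.252 0.258
   0.52 13 [0.525 0.119 0.246] zr 0.237 0.253
   0.53 17 [0.535 0.122 0.239] zr 0.236 0.241
   0.54 20 [0.545 0.124 0.238] zr 0.234 0.243
   0.55 29 [0.555 0.125 0.247] zr 0.235 0.256
   0.56 20 [0.565 0.127 0.258] zr 0.253 0.261
   0.57 19 [0.575 0.13  0.259] zr 0.257 0.261
   0.58 19 [0.584 0.132 0.258] zr 0.255 0.26
   0.59 19 [0.595 0.133 0.258] zr 0.254 0.262
   0.6 19 [0.604 0.135 0.258] zr 0.256 0.262
   0.61 25 [0.617 0.139 0.258] zr 0.248 0.264
col ((643.0238647460938, 143.458251953125), (29.512128829956055, 50.72746658325195), 8.824719429016113) 0.26674145277738215
base ((649.9806518554688, 137.19381713867188), (198.89
[... 607 characters left out ...]
8
   0.54 14 [0.545 0.122 0.237] zr 0.233 0.239
   0.55 1 [0.556 0.122 0.243] zr 0.243 0.243
   0.56 15 [0.566 0.126 0.257] zr 0.254 0.26
   0.57 17 [0.575 0.129 0.258] zr 0.253 0.263
   0.58 22 [0.584 0.131 0.257] zr 0.255 0.26
   0.59 20 [0.594 0.133 0.256] zr 0.254 0.26
   0.6 20 [0.605 0.134 0.256] zr 0.254 0.259
   0.61 13 [0.613 0.136 0.257] zr 0.255 0.259
col ((644.0703735351562, 142.28036499023438), (30.604368209838867, 49.72437286376953), 9.626851081848145) 0.2654334155974981
base ((645.2574462890625, 123.57850646972656), (143.3865203857422, 166.82008361816406), 10.822120666503906)
cup [ 0.527 -0.215  0.131] [ 0.453 -0.29   0.031]
shaker [ 0.498 -0.376  0.167] [ 0.439 -0.432  0.03 ]
```

Emit:
drive_tool --series '[[[-0.05,-0.05,-0.04],1,0.085],[[-0.518,-0.526,-0.04],5,0.085],[[-0.518,-0.526,-0.04],5,0.085],[[-0.518,-0.526,-0.04],5,0.085],[[-0.518,-0.526,-0.04],5,0.085],[[-0.518,-0.526,-0.04],5,0.085],[[-0.518,-0.526,-0.04],5,0.085],[[-0.518,-0.526,-0.04],5,0.085],[[-0.518,-0.526,-0.04],5,0.085],[[-0.518,-0.526,-0.04],5,0.085],[[-0.518,-0.526,-0.04],5,0.085],[[-0.518,-0.526,-0.04],5,0.085],[[-0.518,-0.526,-0.04],5,0.085],[[-0.518,-0.526,-0.04],5,0.085],[[-0.518,-0.526,-0.04],5,0.085],[[-0.518,-0.526,-0.04],5,0.085],[[-0.518,-0.526,-0.04],5,0.085],[[-0.518,-0.526,-0.04],5,0.085],[[-0.518,-0.526,-0.04],5,0.085]]'

```text
time_s: 2.0
position: [0.5031, -0.1229, 0.2716]
tool_rot: [[-0.931, 0.365, 0.0], [0.365, 0.931, 0.0], [-0.0, 0.0, -1.0]]
ft_force: [0.2, -0.6, 0.1]
grip_width: 0.0849
gripper_force: 0.0
```

Run:
```python
from h import *
r=viewer.get_image("wrist"); save("wrist1",r["img"])
s=env.observe();R=np.array(s["tool_rot"]);P=np.array(s["position"]);print(P,R.round(4),s["ft_force"])
w=pts(r);h=cv2.cvtColor(r["img"],cv2.COLOR_RGB2HSV)
k=(h[...,1]>110)&(h[...,0]<25)&(np.hypot(w[...,0]-.503,w[...,1]+.124)<.04)
kt=k&(w[...,2]>.178);print(kt.sum(),w[kt].mean(0) if kt.any() else 0,np.nanmax(w[k][:,2]) if k.any() else 0)
if kt.any():
    m=cv2.minAreaRect((w[kt][:,:2]*1000).astype(np.float32));print(m)
z=w[...,2];b=(np.hypot(w[...,0]-.503,w[...,1]+.124)<.05)&(z>.107)&(z<.15)&~k;p=w[b]
if len(p)>5:
    f=cv2.fitLine(p[:,:2].astype(np.float32),cv2.DIST_HUBER,0,.01,.01).ravel();print(len(p),f,np.degrees(np.arctan2(-f[0],f[1])))
```

```text
[ 0.50318017 -0.12294124  0.27164342] [[-9.31e-01  3.65e-01  3.00e-04]
 [ 3.65e-01  9.31e-01 -1.00e-04]
 [-3.00e-04  0.00e+00 -1.00e+00]] [ 0.28884278 -0.39895113 -0.18634429]
837 [ 0.50016892 -0.12319451  0.18609455] 0.3569410586944453
((502.6759948730469, -113.62877655029297), (43.261207580566406, 22.437997817993164), 79.23724365234375)
438 [ 0.38127303  0.9244625   0.50107527 -0.12404095] -22.412558
```

View pics/wrist1.png

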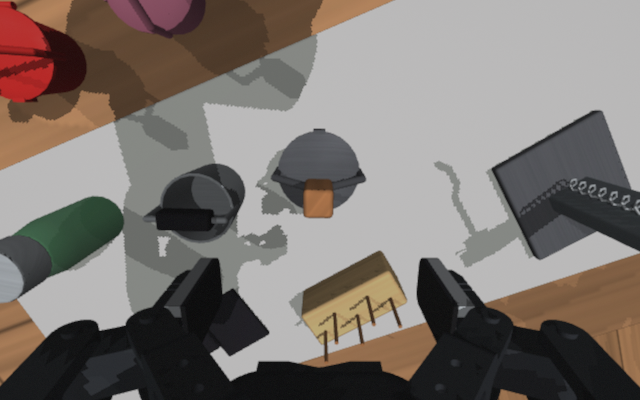

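The wrist view shows the knob at (318,198) with the bail running left–right, along the closing line. The cup (200,205) is clear of the fingers. I descend.

Emit:
drive_tool --series '[[[0.002,0,0.03],0,0.085],[[0.002,0,0.06],0,0.085],[[0.002,0,0.08],0,0.085],[[0.002,0,0.1],0,0.085],[[0.002,0,0.115],0,0.085],[[0.002,0,0.12],0,0.085],[[0.002,0,0.12],0,0.085],[[0.002,0,0.12],0,0.01],[[0.002,0,0.12],0,0.01],[[0.002,0,0.12],0,0.01],[[0.002,0,0.12],0,0.01],[[0.002,0,0.12],0,0.01],[[0.002,0,0.12],0,0.01],[[0.002,0,0.12],0,0.01],[[0.002,0,0.12],0,0.01]]' --newtons 50

```text
time_s: 3.55
position: [0.5019, -0.1235, 0.1517]
tool_rot: [[-0.93, 0.366, 0.001], [0.366, 0.93, -0.001], [-0.001, -0.0, -1.0]]
ft_force: [0.7, -0.5, 5.6]
grip_width: 0.0209
gripper_force: 50.9
```

Emit:
drive_tool --series '[[[0,0,-0.005],0,0.01],[[0,0,-0.015],0,0.01],[[0,0,-0.03],0,0.01],[[0,0,-0.045],0,0.01],[[0,0,-0.06],0,0.01],[[0,0,-0.075],0,0.01],[[0,0,-0.09],0,0.01],[[0,0,-0.105],0,0.01],[[0,0,-0.118],0,0.01],[[0,0,-0.128],0,0.01],[[0,0,-0.134],0,0.01],[[0,0,-0.136],0,0.01],[[0,0,-0.136],0,0.01],[[0,0,-0.136],0,0.01]]'

```text
time_s: 4.95
position: [0.5015, -0.1232, 0.2868]
tool_rot: [[-0.93, 0.366, -0.001], [0.366, 0.93, 0.001], [0.001, 0.0, -1.0]]
ft_force: [0.7, -0.0, -4.7]
grip_width: 0.0215
gripper_force: 49.8
```

Run:
```python
from h import *
r=viewer.get_image("scene"); save("lift",cv2.resize(r["img"][100:400,150:500],None,fx=2,fy=2))
s=env.observe();R=np.array(s["tool_rot"]);P=np.array(s["position"]);print(P,s["ft_force"],s["grip_width"])
seat=np.array([.5395,.122]);a=np.radians(10.5);d=np.array([np.cos(a),np.sin(a)])
yaw=np.degrees(np.arctan2(-R[0,1],R[1,1]));print("turn",-(10.5-yaw))
for off in(-.12,0):
    t=np.r_[seat+d*off,P[2]];print(off,t,(R.T@(t-P)).round(4))
```

```text
[ 0.50147004 -0.12323447  0.2867583 ] [-0.17620079 -0.63917559 -4.70081732] 0.021411385654241766
turn -31.988960829799147
-0.12 [0.42150941 0.10013174 0.2867583 ] [0.1562 0.1785 0.0002]
0 [0.5395    0.122     0.2867583] [5.440e-02 2.421e-01 1.000e-04]
```

View pics/lift.png

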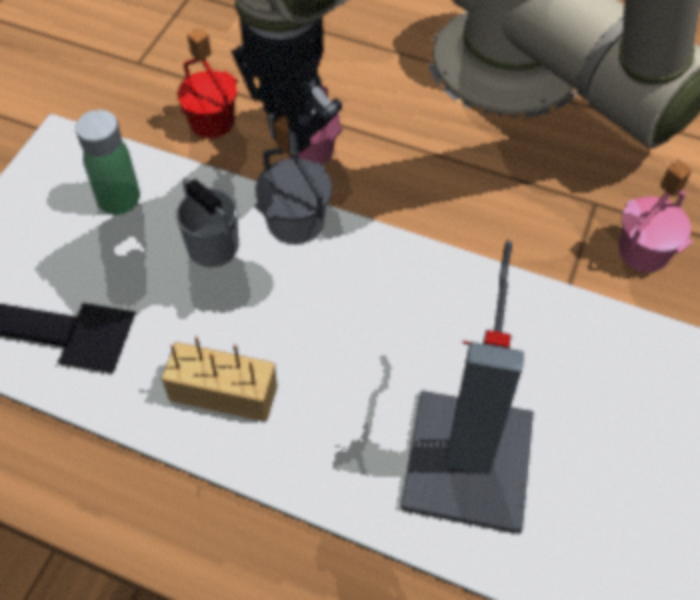

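The bucket hangs upright in the gripper at crop (295,195), clear of the cup. I carry it to the standoff in front of the hook.

Emit:
drive_tool --series '[[[0.005,0.005,0],-1,0.01],[[0.013,0.015,0],-3,0.01],[[0.023,0.027,0],-5,0.01],[[0.035,0.04,0],-7,0.01],[[0.047,0.054,0],-10,0.01],[[0.059,0.068,0],-12,0.01],[[0.071,0.081,0],-14.5,0.01],[[0.083,0.095,0],-17,0.01],[[0.095,0.109,0],-19.5,0.01],[[0.107,0.122,0],-22,0.01],[[0.119,0.136,0],-24.5,0.01],[[0.131,0.15,0],-27,0.01],[[0.142,0.162,0],-29,0.01],[[0.15,0.171,0],-31,0.01],[[0.155,0.177,0],-32,0.01],[[0.156,0.1785,0],-32,0.01],[[0.156,0.1785,0],-32,0.01],[[0.156,0.1785,0],-32,0.01],[[0.156,0.1785,0],-32,0.01]]'

```text
time_s: 6.9
position: [0.4221, 0.0995, 0.2873]
tool_rot: [[-0.983, -0.182, -0.0], [-0.182, 0.983, -0.0], [0.0, -0.0, -1.0]]
ft_force: [-0.8, -0.0, -4.9]
grip_width: 0.0213
gripper_force: 49.8
```

Run:
```python
from h import *
s=env.observe();R=np.array(s["tool_rot"]);P=np.array(s["position"]);print(P,R.round(3),s["ft_force"],s["grip_width"])
# remeasure hook, bail heights
for n in("top","scene","wrist"):
    r=viewer.get_image(n);save("pre_"+n,r["img"]);w=pts(r);x,y,z=w[...,0],w[...,1],w[...,2]
    hk=(z>.225)&(z<.28)&(abs(y-.125)<.03)&(x>.505)&(x<.62);p=w[hk]
    if len(p)>20:
        f=cv2.fitLine(p[:,:2].astype(np.float32),cv2.DIST_HUBER,0,.01,.01).ravel()
        lo=p[p[:,2]<.242];tip=p[p[:,0]<.525]
        print(n,len(p),"yaw",np.degrees(np.arctan(f[1]/f[0])),"y@.5395",f[3]+(.5395-f[2])*f[1]/f[0],"flat",lo[:,0].min(),lo[:,0].max(),"tip xmin",p[:,0].min(),"ztip",tip[:,2].max() if len(tip) else 0)
    b=(np.hypot(x-P[0],y-P[1])<.06)&(z<.265)&(z>.235);p=w[b]
    if len(p)>5:
        f=cv2.fitLine(p[:,:2].astype(np.float32),cv2.DIST_HUBER,0,.01,.01).ravel();print(" bail",len(p),f.round(4),"yaw",np.degrees(np.arctan2(-f[0],f[1])))
    l=(np.hypot(x-P[0],y-P[1])<.06)&(z<.225)&(z>.19);p=w[l]
    if len(p)>20:print(" lid",len(p),np.median(p,0).round(4))
t=np.array([.5395,.122,P[2]]);print((R.T@(t-P)).round(4))
```

```text
[0.42209146 0.09951689 0.28725636] [[-0.983 -0.182 -0.   ]
 [-0.182  0.983 -0.   ]
 [ 0.    -0.    -1.   ]] [-0.75832204 -0.03065879 -4.92670354] 0.021290218750028615Traceback (most recent call last):
  File "<stdin>", line 10, in <module>
    return umr_minimum(a, axis, None, out, keepdims, initial, where)
ValueError: zero-size array to reduction operation minimum which has no identity
```

Run:
```python
from h import *
s=env.observe();R=np.array(s["tool_rot"]);P=np.array(s["position"])
for n in("scene","wrist"):
    r=viewer.get_image(n);save("pre_"+n,r["img"]);w=pts(r);x,y,z=w[...,0],w[...,1],w[...,2]
    hk=(z>.225)&(z<.28)&(abs(y-.125)<.03)&(x>.505)&(x<.62);p=w[hk]
    print(n,len(p))
    for x0 in np.arange(.505,.6,.01):
        q=p[(p[:,0]>=x0)&(p[:,0]<x0+.01)]
        if len(q):print("  ",len(q),np.median(q,0).round(4),q[:,2].max().round(3))
    b=(np.hypot(x-P[0],y-P[1])<.06)&(z<.262)&(z>.225);p=w[b]
    if len(p)>5:
        f=cv2.fitLine(p[:,:2].astype(np.float32),cv2.DIST_HUBER,0,.01,.01).ravel();print(" bail",len(p),f.round(4),"yaw",np.degrees(np.arctan2(-f[0],f[1])))
    l=(np.hypot(x-P[0],y-P[1])<.06)&(z<.225)&(z>.19);p=w[l]
    if len(p)>20:print(" lid",len(p),np.median(p,0).round(4))
t=np.array([.5395,.122,P[2]]);print((R.T@(t-P)).round(4))
```

```text
scene 191
   3 [0.5143 0.1179 0.2535] 0.255
   29 [0.5206 0.1187 0.2498] 0.256
   25 [0.5291 0.1201 0.2405] 0.245
   18 [0.5403 0.1224 0.2381] 0.24
   8 [0.5475 0.1216 0.2373] 0.24
   6 [0.5637 0.1271 0.2574] 0.259
   19 [0.5693 0.1275 0.2572] 0.259
   22 [0.5812 0.1298 0.257 ] 0.259
   16 [0.5906 0.1313 0.2574] 0.26
   23 [0.5997 0.1336 0.2567] 0.259
 bail 120 [ 0.1749 -0.9846  0.4231  0.109 ] yaw -169.92981
 lid 1048 [0.4316 0.0991 0.2131]
wrist 53
   29 [0.5112 0.1172 0.2528] 0.254
   22 [0.5202 0.1194 0.2402] 0.248
   2 [0.5259 0.1192 0.2354] 0.238
 bail 1087 [ 0.1677 -0.9858  0.4208  0.0938] yaw -170.3463
 lid 8859 [0.4118 0.0961 0.2154]
[-0.1196  0.0008 -0.    ]
```

View pics/pre_wrist.png

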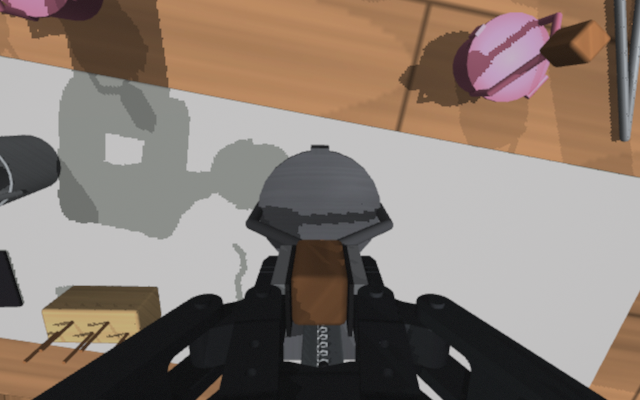

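The wrist view shows the bail square to the tool, shoulders at (250,220) and (388,220). The hook heights lie between lid (0.215) and bail peak (0.274). I insert.

Emit:
drive_tool --series '[[[-0.005,0,0],0,0.01],[[-0.013,0,0],0,0.01],[[-0.023,0,0],0,0.01],[[-0.033,0,0],0,0.01],[[-0.043,0,0],0,0.01],[[-0.053,0,0],0,0.01],[[-0.063,0,0],0,0.01],[[-0.073,0,0],0,0.01],[[-0.083,0,0],0,0.01],[[-0.093,0,0],0,0.01],[[-0.102,0.001,0],0,0.01],[[-0.11,0.001,0],0,0.01],[[-0.116,0.001,0],0,0.01],[[-0.119,0.001,0],0,0.01],[[-0.12,0.001,0],0,0.01],[[-0.12,0.001,0],0,0.01],[[-0.12,0.001,0],0,0.01]]'

```text
time_s: 8.75
position: [0.5395, 0.1228, 0.2874]
tool_rot: [[-0.983, -0.182, -0.0], [-0.182, 0.983, -0.0], [0.0, -0.0, -1.0]]
ft_force: [-0.7, -0.5, -3.7]
grip_width: 0.0212
gripper_force: 49.8
```

Emit:
drive_tool --series '[[[0,0,0.004],0,0.01],[[0,0,0.009],0,0.01],[[0,0,0.014],0,0.01],[[0,0,0.019],0,0.01],[[0,0,0.024],0,0.01],[[0,0,0.028],0,0.01],[[0,0,0.032],0,0.01],[[0,0,0.035],0,0.01],[[0,0,0.038],0,0.01],[[0,0,0.041],0,0.01],[[0,0,0.044],0,0.01],[[0,0,0.047],0,0.01],[[0,0,0.05],0,0.01],[[0,0,0.05],0,0.01],[[0,0,0.05],0,0.01],[[0,0,0.05],0,0.01]]'

```text
time_s: 10.35
position: [0.5397, 0.1229, 0.2375]
tool_rot: [[-0.983, -0.182, 0.0], [-0.182, 0.983, 0.0], [-0.0, 0.0, -1.0]]
ft_force: [-0.8, 1.3, -1.3]
grip_width: 0.0213
gripper_force: 50.0
```

Run:
```python
from h import *
s=env.observe();P=s["position"];print(P,s["ft_force"],s["wrist_torque"])
r=viewer.get_image("scene");w=pts(r);x,y,z=w[...,0],w[...,1],w[...,2]
p=w[(z>.2)&(z<.28)&(abs(y-.125)<.03)&(x>.57)&(x<.605)];print(len(p),np.median(p,0))
save("low",cv2.resize(r["img"][150:370,260:480],None,fx=2.7,fy=2.7))
```

```text
[0.53971761 0.12287765 0.23748232] [-0.8310561   1.33758328 -1.25564917] [0.17512396 0.13401022 0.03674312]
65 [0.58688375 0.13140787 0.23774868]
```

View pics/low.png

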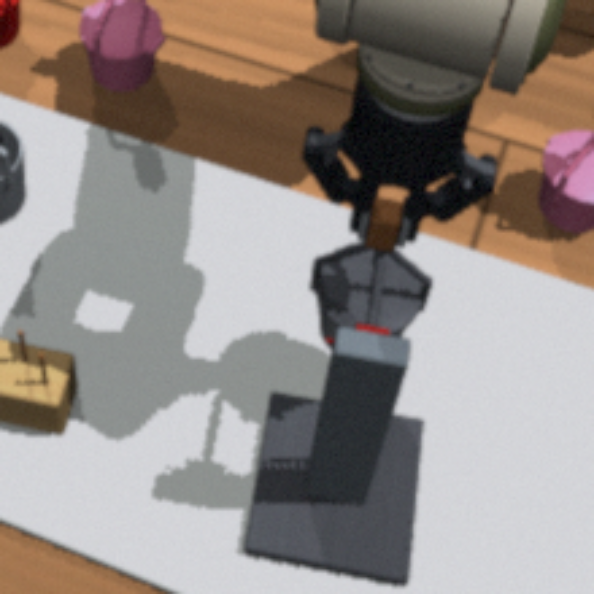

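The arm now passes under the bail, crop (378,290), and the hook has dipped about 19 mm. I lower 11 mm more so that the bucket's weight is nearly all on the spring.

Emit:
drive_tool --series '[[[0,0,0.002],0,0.01],[[0,0,0.004],0,0.01],[[0,0,0.006],0,0.01],[[0,0,0.008],0,0.01],[[0,0,0.01],0,0.01],[[0,0,0.011],0,0.01],[[0,0,0.011],0,0.01],[[0,0,0.011],0,0.01],[[0,0,0.011],0,0.01],[[0,0,0.011],0,0.01]]'

```text
time_s: 11.4
position: [0.5397, 0.1228, 0.2264]
tool_rot: [[-0.983, -0.182, 0.0], [-0.182, 0.983, 0.0], [-0.0, 0.0, -1.0]]
ft_force: [-0.6, 1.3, -0.3]
grip_width: 0.0212
gripper_force: 50.3
```

Emit:
drive_tool --series '[[[0,0,0],0,0.03],[[0,0,0],0,0.045],[[0,0,0],0,0.06],[[0,0,0],0,0.07],[[0,0,0],0,0.07],[[0,0,0],0,0.07],[[0,0,0],0,0.07],[[0,0,-0.005],0,0.07],[[0,0,-0.015],0,0.07],[[0,0,-0.03],0,0.07],[[0,0,-0.05],0,0.07],[[0,0,-0.075],0,0.07],[[0,0,-0.1],0,0.07],[[0,0,-0.12],0,0.07],[[0,0,-0.135],0,0.07],[[0,0,-0.14],0,0.07],[[0,0,-0.14],0,0.07],[[0,0,-0.14],0,0.07]]'

```text
time_s: 13.2
position: [0.5395, 0.1228, 0.3657]
tool_rot: [[-0.983, -0.182, -0.001], [-0.182, 0.983, -0.0], [0.001, 0.0, -1.0]]
ft_force: [-0.1, -0.0, -0.5]
grip_width: 0.0696
gripper_force: 0.0
```

Emit:
drive_tool --series '[[[0,0,0],0,0.07],[[0,0,0],0,0.07],[[0,0,0],0,0.07],[[0,0,0],0,0.07],[[0,0,0],0,0.07],[[0,0,0],0,0.07],[[0,0,0],0,0.07],[[0,0,0],0,0.07],[[0,0,0],0,0.07],[[0,0,0],0,0.07],[[0,0,0],0,0.07],[[0,0,0],0,0.07],[[0,0,0],0,0.07],[[0,0,0],0,0.07],[[0,0,0],0,0.07],[[0,0,0],0,0.07],[[0,0,0],0,0.07],[[0,0,0],0,0.07],[[0,0,0],0,0.07],[[0,0,0],0,0.07]]'

```text
time_s: 15.2
position: [0.5397, 0.1228, 0.3663]
tool_rot: [[-0.983, -0.182, 0.0], [-0.182, 0.983, 0.0], [-0.0, -0.0, -1.0]]
ft_force: [0.3, 0.0, -0.2]
grip_width: 0.0704
gripper_force: 0.0
```

Run:
```python
from h import *
for i in range(6):
    r=viewer.get_image("scene");w=pts(r);x,y,z=w[...,0],w[...,1],w[...,2];h=cv2.cvtColor(r["img"],cv2.COLOR_RGB2HSV)
    p=w[(z>.19)&(z<.28)&(abs(y-.125)<.03)&(x>.575)&(x<.605)]
    k=w[(np.hypot(x-.54,y-.122)<.04)&(z>.2)&(h[...,1]>110)&(h[...,0]<25)&(h[...,0]>5)]
    print("arm z",np.median(p,0).round(4),"knob",np.median(k,0).round(4),k.max(0).round(4))
save("end",cv2.resize(r["img"][150:370,260:480],None,fx=2.7,fy=2.7));s=env.observe();print(s["time_s"],s["position"],s["ft_force"])
```

```text
arm z [0.5915 0.132  0.2255] knob [0.5489 0.1253 0.254 ] [0.5763 0.16   0.5582]
arm z [0.5908 0.1319 0.2254] knob [0.5487 0.1255 0.254 ] [0.5633 0.1619 0.5345]
arm z [0.5904 0.1317 0.2258] knob [0.5489 0.1257 0.2539] [0.573  0.16   0.5558]
arm z [0.5898 0.1317 0.2256] knob [0.5488 0.1253 0.2537] [0.5697 0.16   0.5332]
arm z [0.5895 0.1317 0.2254] knob [0.5488 0.1257 0.2541] [0.5781 0.162  0.5328]
arm z [0.5902 0.1318 0.2256] knob [0.5482 0.1255 0.2541] [0.5736 0.162  0.5371]
15.5 [0.53967919 0.12281634 0.36633563] [ 1.06338337 -0.08374234 -0.36623917]
```

View pics/end.png

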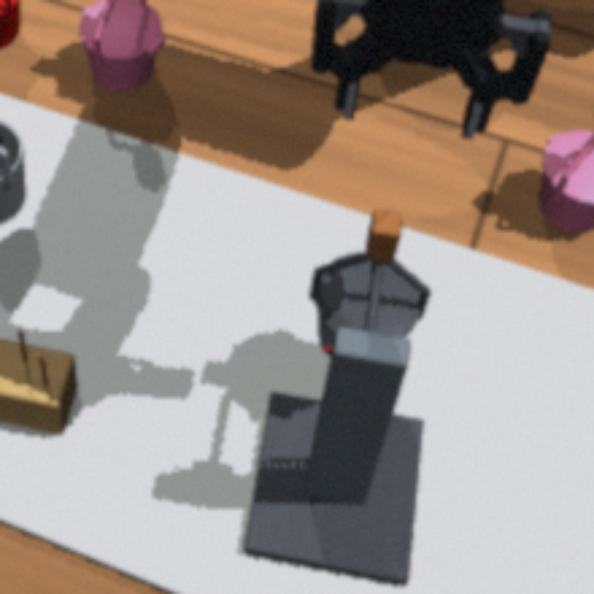

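The bucket hangs upright and still on the hook, knob at crop (384,235). The dip is about 32 mm and the gripper is well clear.

```bash
python3 -c "
from rig import env
print(env.close_job())"
```

```text
the job is handed in; nothing more can be done
None
```

The ash bucket is hanging freely by its bail in the scale's hook, at rest with a dip of about 32 mm and the gripper clear. I handed the job in at about 15.5 s of robot time; no verdict was shown.

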